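# Snap the specimen cup's hook onto the drip-stand bar

### The arm

A 6-joint arm with a two-finger parallel gripper is mounted at the origin on a cart in front of the work surface, level with it; the furniture and walls round the work are solid. World frame = base frame: x ahead of the robot, y to its left, z up, the work surface at z = 0. Lengths are in m, angles in rad, forces in N, time in s.
With the tool pointing down it reaches from about 0.375 to 0.9 m from the base axis. Payload 3.1 kg.
Tool frame: the origin (TCP) lies midway between the tips of the shut fingers; the grasp point (between the pads) lies 19 mm behind it (robot.grip_depth is the distance from the TCP to the grasp point, in m); z points along the fingers, y is the direction in which the jaws open and shut (so a half turn about z gives the same grasp; the last joint's range is limited). The gripper opens to 87 mm and grips with 3 to 60 N. Pads are 19 mm wide; open, the fingers measure 117 mm over their backs; the gripper's body (75 mm by 190 mm) begins 51 mm behind the grasp point.
Start: joints at [-1.512, 0.527, 1.433, -0, 1.181, -0.178], TCP at [0.147, -0.608, 0.223] pointing down, gripper open.
Joint ranges: [-3.08, 3.08], [-0.75, 2.2], [0.22, 2.44], [-1.43, 4.57], [0, 2.65], [-2.85, 2.85]. Speed limits (rad/s): [2.79, 2.79, 3.14, 3.14, 3.14, 3.14].

### API

Orientations are given as a unit quaternion [x, y, z, w].
In Python, from rig import robot gives the robot as it stands.
- The arm moves only by the tool carry_out, never from a script. Its arguments are lists of equal length, an entry for each row: "dr": the turn, a rotation vector about the world's x, y, z in rad, a list of three; "translation": the shift along the world's x, y, z in cm, a list of three; "grip": the opening, from 0 (shut) to 1 (fully open). A call has 1 to 20 rows; each row is the pose to reach, as a shift and turn from the pose commanded when the call began; what a row does not reach only later rows make up. A row lasts 1/12 s, in which the tool goes at most 41.7 mm and 7.16 degrees, less where a joint would pass 70% of its speed; a pose out of reach is approached as far as the arm can. A call with a gripper value outside its range is refused whole. The fingers move at their own pace and stop on an object; "newtons" is the grip in N (left out, the last holds). Time passes only in rows, so rows that repeat a pose let the fingers close. It gives the time, the measured TCP pose, the force and the opening at its end, in the units of the state.
- robot.get_obs(): the state, without advancing time (a new reading comes with each control period).
- robot.camera(name): name is "side" or "top" or "wrist"; returns a dict with "color" (384x512x3 uint8, blue, green, red), "camera_matrix" (3x3 intrinsics, pixels), "T" (4x4, takes a point from camera to world coordinates). Camera axes: x right, y down, z forward; pixel columns grow to the right and rows downward; lengths in m; the calibration is good to about 2 mm. A picture is of the moment at which its call begins. There is no depth.
- robot.hand_in(): hands the job in, once; it reports no verdict.
The state is a dict: "time": time; "q": joint angles; "joint_velocities": joint speeds; "joint_torque": joint torques, N m; "position": TCP position; "tool_rot": TCP orientation; "ft_force": force on the tool from outside, world axes, zero at the start; "moment": the same for the moment, N m; "grip_width": finger opening in m.
Only numpy, scipy, OpenCV 4.12 (cv2) and the standard library are available. Lean on these libraries where they do the work, as an engineer would, in place of code of your own. Each camera call takes 0.05 s, during which the arm holds its last target. There are 200 camera calls.

### The job

Take the specimen cup by the blue grip on top of its snap hook, push the hook's sprung gate onto the bar of the drip stand until the gate flicks shut behind the bar, then pull it back with a light tug of about 7 N, held for half a second, to prove that the gate holds. Then lower the cup until it hangs from the bar by itself and let go. Never load the bar with more than 20 N, and leave the jars and boxes round about where they stand.

Things in the scene. Friction and masses are not known exactly. Their poses are not given: they have to be found in the camera images.
- cup: Clear specimen cup, yellow screw lid, 58 mm diameter, 75 mm high, upright, 0.22 kg. A blue snap hook is fixed rigidly on its lid (181 mm high in all). Origin: centre of its underside, z up. The hook lies in the cup's x-z plane, its mouth faces the cup's +x. Hook and nose are 8 mm thick, flat foot 42 mm wide on the lid.
- grip (a point): Centre of the blue ribbed grip on top of the hook: block 26 mm (cup x) by 20 mm (cup y) by 30 mm high, 151 to 181 mm above the cup's underside, on the cup's axis; this point is at 168 mm. May be gripped from above across either width; keep fingertips above 150 mm so that they clear the bar.
- mouth (a point): Middle of the hook's mouth, 17 mm ahead of the cup's axis and 120 mm above its underside. Push the hook on with the bar's centre at this height, within 4 mm up or down. The opening runs from 18 mm below this point to the hook's nose 10 mm above it; the shut gate fills it (outer face 3 mm ahead of this point).
- spine (a point): Inner face of the hook's spine, 22 mm behind the cup's axis, 120 mm above the underside. The gate flicks shut behind the bar when the bar's centre is some 9 to 12 mm from this face; 6 mm farther on the bar (radius 4 mm) meets the spine. From there the bar has about 28 mm of free play forward to the inner face of the shut gate.
- seat (a point): Underside of the hook's crown, on the cup's axis, 143 mm above the underside: here the bar lies when the cup hangs.
- gate: The hook's sprung steel gate: a rod 6 mm thick and 34 mm long, hinged at its lower end. Origin on the hinge, 16.5 mm ahead of the cup's axis and 98 mm above its underside; its z axis runs along the rod to the tip.
- gate_hinge (a joint): Angle of the gate: 0 = shut (upright, tip behind the nose), grows as the tip swings inward, up to 1.25 rad. A spring shuts it (0.044 Nm at shut, 0.08 Nm/rad more): on the way in the bar pushes the hook back with about 3 N and, near the end, down with up to 7 N; then both vanish as the gate flicks shut from about 1 rad. Pulled from the inside it rests on its stop and holds.
- stand: Fixed drip stand: white foot 124 x 180 x 6 mm, one aluminium post at y = -78 mm with a slotted head (z = 138 to 166 mm), and a level round steel bar, 8 mm diameter, along the stand's y, free from y = -65 mm to a 14 mm black end ball at y = 66 mm. Origin: under the bar's frontmost setting. Push the hook on along the stand's +x, near y = 0. The cup hangs with its underside 13 mm above the worktop.
- slot (a point): Point at the height of the bar's centre (152 mm), at y = 0 of the stand, level with the front end of the slot. The bar is clamped firmly somewhere in the slot: its centre line lies 0 to 30 mm from this point along the stand's +x. The setting differs from time to time and is not measured: find it by feel.
- stain_jar: Bystander: stain jar with black lid, 58 mm diameter, 97 mm high; origin: centre of its underside.
- slide_carton: Bystander: dark red carton, 32 x 82 x 30 mm; origin: centre of its underside.
- fix_jar: Bystander: jar with white lid, 62 mm diameter, 104 mm high; origin: centre of its underside.
- coverslips: Bystander: small green box, 34 x 34 x 22 mm; origin: centre of its underside.
Mind the look-alikes: they are no part of the job. Of the things like the cup, leave any that is red; of the rest the larger one is meant.

How it is judged:
By the outcome, as a careful person would: the job done as asked, in the order asked, and still so for the second after the job is handed in, with the robot touching nothing.
It also fails if it takes over 61 s, if anything falls off the work surface, if the arm or the gripper's body presses on something with over 40 N, if the wrist force passes 120 N, or if a joint passes its speed limit or range.

## Working session

There is one attempt and no reset: what is moved stays moved. The work goes in short steps, Python scripts to look and compute and a tool call to move; the robot and the scene stay as the last step left them, time stands still between calls to the robot, and variables do not carry over. Pictures are saved under pics/ and viewed, about 8 in all and at most 12, crops included, and the job is handed in when it is done.

Besides the shell and the picture viewer there is one more tool, called after "Call:" by a JSON object that holds its "api" and its "payload", one argument or row to a line. carry_out: Moves the arm, as the interface text tells. Its arguments: {"type":"object","properties":{"dr":{"type":"array"},"translation":{"type":"array"},"grip":{"type":"array"},"newtons":{"type":"number"}},"required":["dr","translation","grip"]}

```bash
mkdir -p pics; cat > h.py <<'E'
import numpy as np, cv2
from rig import robot
def ray(c,u,v):
    d=np.linalg.inv(c["camera_matrix"])@[u,v,1.]; T=np.array(c["T"]); return T[:3,3],T[:3,:3]@d
def onplane(c,u,v,z):
    o,d=ray(c,u,v); return o+d*(z-o[2])/d[2]
def proj(c,p):
    T=np.linalg.inv(c["T"]); q=T[:3,:3]@np.array(p)+T[:3,3]; k=c["camera_matrix"]@q; return k[:2]/k[2]
def tri(c1,p1,c2,p2):
    o1,d1=ray(c1,*p1);o2,d2=ray(c2,*p2);d1=d1/np.linalg.norm(d1);d2=d2/np.linalg.norm(d2)
    s=np.linalg.lstsq(np.c_[d1,-d2],o2-o1,rcond=None)[0]; a=o1+s[0]*d1;b=o2+s[1]*d2
    return (a+b)/2,np.linalg.norm(a-b)
E
python3 - <<'E'
from h import *
import pickle
cs={n:robot.camera(n) for n in("top","side")}
pickle.dump(cs,open("c0.pkl","wb"))
for n,c in cs.items():
    cv2.imwrite(f"pics/{n}0.png",cv2.resize(c["color"],(800,600),interpolation=cv2.INTER_CUBIC)); print(n,np.round(c["T"],3).tolist())
print(robot.get_obs())
E
```

```text
top [[0.005, -0.997, 0.071, 0.485], [-1.0, -0.007, -0.029, -0.066], [0.03, -0.07, -0.997, 1.029], [0.0, 0.0, 0.0, 1.0]]
side [[0.997, -0.053, 0.055, 0.505], [-0.073, -0.438, 0.896, -1.046], [-0.023, -0.897, -0.44, 0.59], [0.0, 0.0, 0.0, 1.0]]
{'time': 0.1, 'q': array([-1.51251309e+00,  5.28349039e-01,  1.43375289e+00, -2.07682705e-05,
        1.18140560e+00, -1.78486502e-01]), 'joint_velocities': array([-0.00256139,  0.00030511, -0.0029559 ,  0.0002198 , -0.00089938,
       -0.0005478 ]), 'joint_torque': array([-9.11714451e-04, -4.40986991e+01, -1.77151036e+01,  6.34911982e-02,
        5.33942494e-02, -5.06840684e-05]), 'position': array([ 0.14659494, -0.6068969 ,  0.22169111]), 'tool_rot': array([ 9.92999770e-01,  1.18112407e-01,  4.79232113e-05, -9.56284939e-04]), 'ft_force': array([-0.23064266,  0.27317125,  0.23470787]), 'moment': array([ 0.00762797, -0.08080909,  0.00432799]), 'grip_width': 0.08719704649526439}
```

View pics/top0.png

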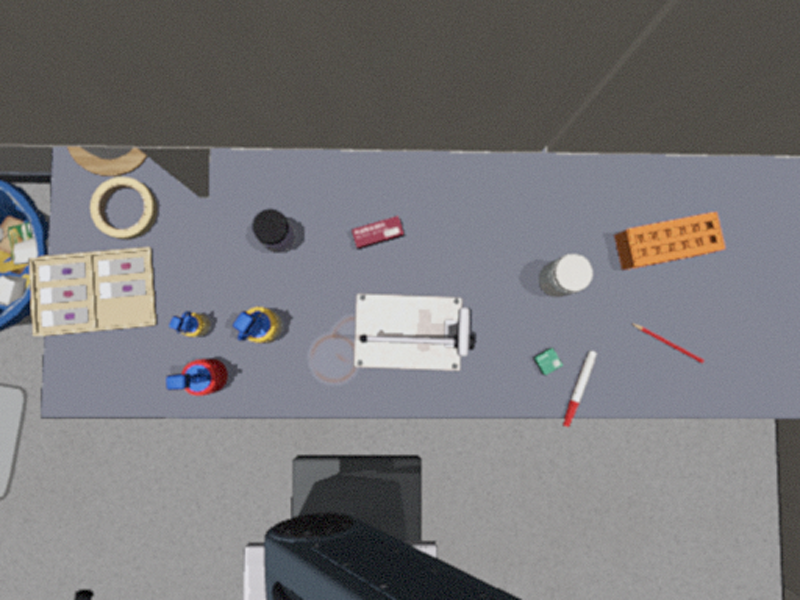

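View pics/side0.png

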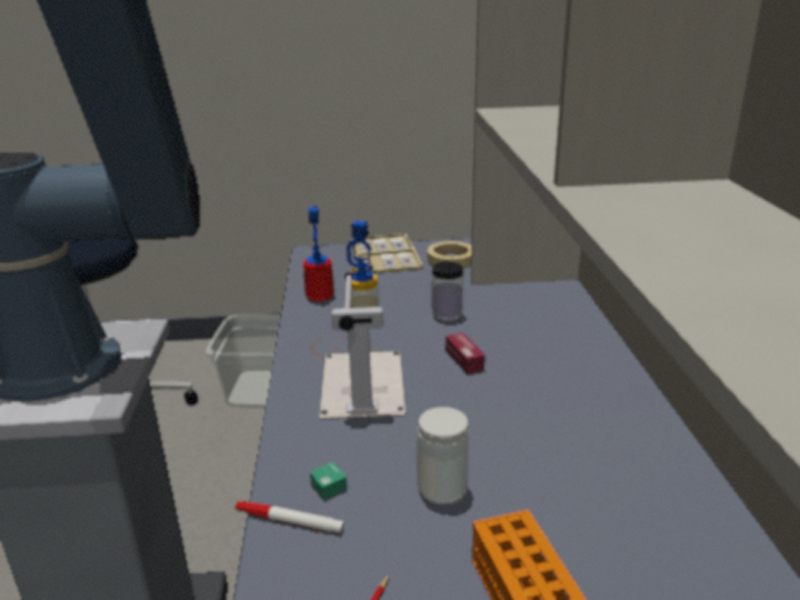

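Candidates in the 800x600 top view are a red-lid cup at (205,377), a small yellow cup at (190,323) and a larger yellow cup at (258,325). The red one is ruled out, and of the other two the larger is meant. The stand foot is at (410,332), with the post to the right (world −y) and the ball to the left, so stand +x ≈ world +x. I'll confirm with one enlarged crop and some measurements.

```bash
python3 - <<'E'
from h import *
import pickle
cs=pickle.load(open("c0.pkl","rb"))
t,s=cs["top"],cs["side"]
a=cv2.resize(t["color"][185:260,100:190],(480,400),interpolation=cv2.INTER_CUBIC)
b=cv2.resize(s["color"][125:215,190:262],(320,400),interpolation=cv2.INTER_CUBIC)
cv2.imwrite("pics/crop1.png",np.hstack([a,b]))
# white foot in top
hsv=cv2.cvtColor(t["color"],cv2.COLOR_BGR2HSV)
m=cv2.inRange(hsv,(0,0,170),(180,40,255)); 
cn=cv2.findContours(m,cv2.RETR_EXTERNAL,cv2.CHAIN_APPROX_SIMPLE)[0]
for c in cn:
    if cv2.contourArea(c)>300:
        r=cv2.minAreaRect(c); P=[onplane(t,*p,0.006)[:2].round(4).tolist() for p in cv2.boxPoints(r)]
        print(r,P,np.mean(P,0))
def yl(c,lo,hi):
    h=cv2.cvtColor(c["color"],cv2.COLOR_BGR2HSV); m=cv2.inRange(h,lo,hi)
    n,l,st,ce=cv2.connectedComponentsWithStats(m); return [(st[i].tolist(),ce[i].round(1).tolist()) for i in range(1,n) if st[i][4]>15]
for n,c in cs.items():
    print(n,"yellow",yl(c,(18,130,80),(35,255,255))); print(n,"blue",yl(c,(105,150,50),(125,255,255)))
E
```

```text
((162.5, 366.5), (33.0, 13.0), 90.0) [[0.1506, 0.1573], [0.1504, 0.1241], [0.0684, 0.1224], [0.0687, 0.1554]] [0.109525 0.1398  ]
((6.5, 282.0), (68.0, 13.0), 90.0) [[0.4088, 0.5627], [0.4089, 0.5298], [0.2368, 0.5214], [0.2369, 0.554]] [0.32285  0.541975]
((263.0295715332031, 212.23191833496094), (72.10054016113281, 46.811546325683594), 2.2025983333587646) [[0.4465, -0.019], [0.5699, -0.0224], [0.564, -0.2143], [0.4399, -0.2091]] [ 0.505075 -0.1162  ]
((367.2500305175781, 174.25001525878906), (23.33452033996582, 22.62741470336914), 45.0) [[0.6087, -0.352], [0.6525, -0.3961], [0.6081, -0.4402], [0.5646, -0.3961]] [ 0.608475 -0.3961  ]
top yellow [([0, 161, 16, 13, 95], [5.0, 168.3]), ([158, 197, 20, 22, 121], [170.0, 208.0]), ([120, 201, 11, 14, 46], [126.7, 208.0])]
top blue [([0, 116, 30, 47, 276], [18.9, 137.7]), ([0, 122, 18, 21, 118], [5.2, 132.5]), ([0, 186, 19, 25, 153], [9.8, 199.9]), ([109, 201, 17, 11, 128], [117.6, 206.5]), ([150, 200, 22, 17, 246], [160.5, 207.8]), ([120, 235, 14, 15, 156], [126.5, 241.4]), ([107, 240, 13, 9, 100], [112.7, 244.2])]
side yellow [([225, 176, 16, 10, 85], [233.1, 181.8])]
side blue [([198, 132, 5, 11, 42], [200.3, 136.8]), ([224, 142, 11, 15, 94], [229.3, 147.7]), ([197, 157, 12, 11, 61], [202.2, 164.0]), ([226, 166, 12, 13, 88], [231.4, 173.5])]
```

View pics/crop1.png

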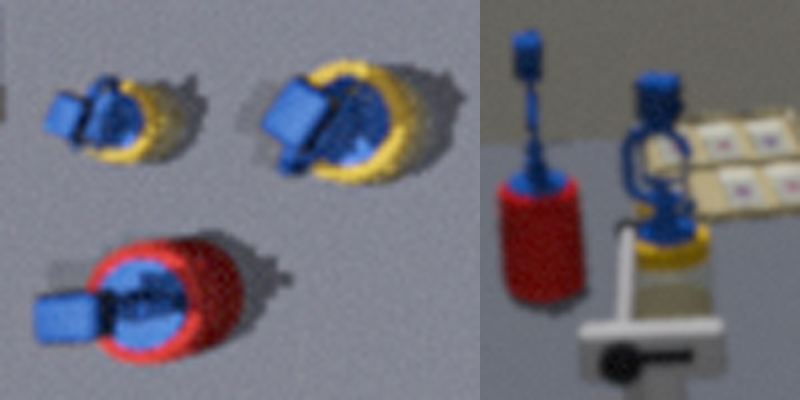

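The crop confirms the target: the larger yellow-lidded cup, at top-view raw pixel (164,208). Its grip block is turned by some tens of degrees, and in the side view its spine is on the −x side. Next I compute rough positions and move above it.

```bash
python3 - <<'E'
from h import *
import pickle
cs=pickle.load(open("c0.pkl","rb"))
t,s=cs["top"],cs["side"]
print("grip",tri(t,(156.2,205.6),s,(230,146.4)))
print("lid top",onplane(t,166,207.5,0.075))
g=t["color"]
print("bar ends",onplane(t,232.5,216.5,.152),onplane(t,293,214.5,.152))
w=robot.camera("wrist"); print(np.round(w["T"],3).tolist(), w["camera_matrix"].round(0).tolist())
E
```

```text
grip (array([0.51556314, 0.12885837, 0.16733286]), np.float64(0.0011622540087354656))
lid top [0.51370707 0.12574773 0.075     ]
bar ends [ 0.49192131 -0.03968188  0.152     ] [ 0.49720238 -0.17706002  0.152     ]
[[0.235, -0.93, -0.283, 0.225], [-0.972, -0.226, -0.066, -0.588], [-0.002, 0.29, -0.957, 0.383], [0.0, 0.0, 0.0, 1.0]] [[304.0, 0.0, 257.0], [0.0, 304.0, 186.0], [0.0, 0.0, 1.0]]
```

Call:
{"api": "carry_out", "payload": {
  "dr": [
    [0,0,0],
    [0,0,0],
    [0,0,0],
    [0,0,0],
    [0,0,0],
    [0,0,0],
    [0,0,0],
    [0,0,0],
    [0,0,0]
  ],
  "translation": [
    [2.5,2.5,1.5],
    [5,5,3],
    [7.5,7.5,4.5],
    [10,10,6],
    [12.5,12.5,7.5],
    [15,15,9],
    [17.5,17.5,10],
    [20,20,10],
    [20,20,10]
  ],
  "grip": [1,1,1,1,1,1,1,1,1]
}}

```text
time: 0.9
position: [0.3503, -0.4027, 0.3234]
tool_rot: [0.993, 0.121, 0.001, -0.001]
ft_force: [0.0, -0.1, 0.2]
grip_width: 0.0869
```

Call:
{"api": "carry_out", "payload": {
  "dr": [
    [0,0,0],
    [0,0,0],
    [0,0,0],
    [0,0,0],
    [0,0,0],
    [0,0,0],
    [0,0,0],
    [0,0,0],
    [0,0,0],
    [0,0,0],
    [0,0,0],
    [0,0,0],
    [0,0,0],
    [0,0,0],
    [0,0,0],
    [0,0,0],
    [0,0,0],
    [0,0,0],
    [0,0,0]
  ],
  "translation": [
    [1.0,3.1,0],
    [2.0,6.3,0],
    [3.0,9.4,0],
    [4.0,12.6,0],
    [5.0,15.7,0],
    [6.0,18.9,0],
    [7.0,22,0],
    [8.0,25.2,0],
    [9.0,28.3,0],
    [10.0,31.5,0],
    [11.0,34.6,0],
    [12.0,37.8,0],
    [13.0,41,0],
    [14.0,44.1,0],
    [15.0,47.2,0],
    [16.0,50.4,0],
    [16.8,53.5,0],
    [16.8,53.5,0],
    [16.8,53.5,0]
  ],
  "grip": [1,1,1,1,1,1,1,1,1,1,1,1,1,1,1,1,1,1,1]
}}

```text
time: 2.48
position: [0.5145, 0.1285, 0.3219]
tool_rot: [0.993, 0.12, -0.001, 0.0]
ft_force: [0.5, 0.2, -0.2]
grip_width: 0.087
```

```bash
python3 - <<'E'
from h import *
import pickle
c=robot.camera("wrist"); pickle.dump(c,open("w1.pkl","wb")); cv2.imwrite("pics/w1.png",cv2.resize(c["color"],(800,600),interpolation=cv2.INTER_CUBIC))
o=robot.get_obs(); print(o["time"],o["position"],o["tool_rot"],o["q"],o["ft_force"]); print(np.round(c["T"],3).tolist())
E
```

```text
2.5333 [0.51421304 0.12743395 0.32195061] [ 9.92914229e-01  1.18830199e-01 -7.87171139e-04  3.12327101e-04] [ 3.22866416e-02  2.91114021e-01  1.53706130e+00 -7.84356514e-04
  1.31493166e+00  1.36505866e+00] [-0.39953023 -0.61611854  0.36704569]
[[0.238, -0.929, -0.284, 0.593], [-0.971, -0.228, -0.069, 0.148], [-0.0, 0.292, -0.956, 0.483], [0.0, 0.0, 0.0, 1.0]]
```

View pics/w1.png

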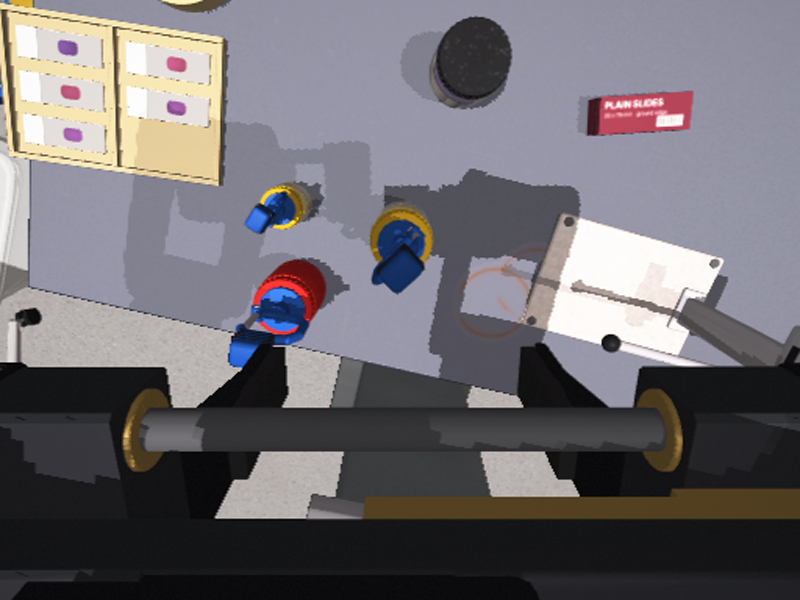

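The wrist view shows the target cup at about (400,250). Its grip block's top quad is at (398,268) and is turned relative to the picture. I'll enlarge it to read the yaw and the mouth side.

```bash
python3 - <<'E'
from h import *
import pickle
c=pickle.load(open("w1.pkl","rb"))
cv2.imwrite("pics/w1c.png",cv2.resize(c["color"][125:190,225:290],(600,600),interpolation=cv2.INTER_CUBIC))
E
```

```text
(no output)
```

View pics/w1c.png

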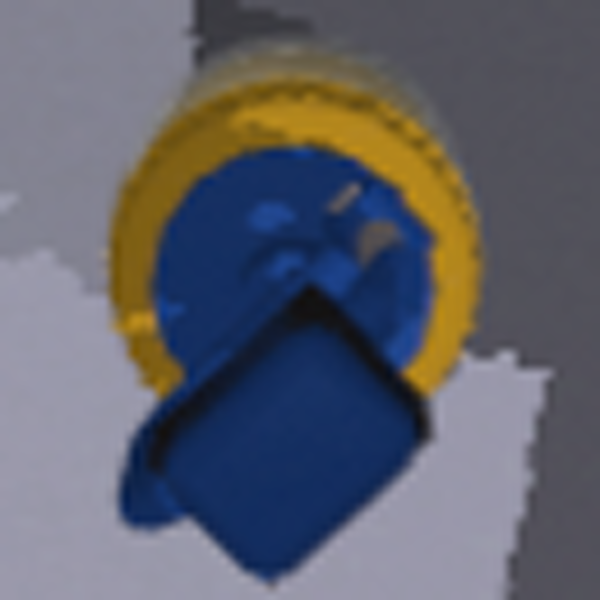

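The crop shows the spine bulge at the lower left (140,490) and the steel gate at the upper right (375,235), so the mouth faces the upper right, along the grip's long side. I'll convert the corners to world positions.

```bash
python3 - <<'E'
from h import *
import pickle
c=pickle.load(open("w1.pkl","rb"))
f=65/600
P=np.array([onplane(c,225+u*f-.45,125+v*f-.45,.181)[:2] for u,v in((160,462),(310,312),(427,435),(270,582))])
print(P,P.mean(0)); d=P[1]-P[0]+P[2]-P[3]; e=P[1]-P[2]+P[0]-P[3]
print(np.linalg.norm(d)/2,np.linalg.norm(e)/2,"yaw x",np.arctan2(d[1],d[0]),"y",np.arctan2(e[1],e[0]))
print("lid",onplane(c,225+297*f,125+265*f,.075),"gate top",onplane(c,225+375*f,125+235*f,.098))
# stand foot corner screws (800x600 px) and ball, bar
k=512/800
for n,(u,v) in dict(sTL=(569,221),sTR=(715,263),sBL=(532,321)).items(): print(n,onplane(c,u*k,v*k,.007))
print("ball",onplane(c,611*k,342*k,.152))
t=pickle.load(open("c0.pkl","rb"))["top"]
for n,(u,v) in dict(sTL=(362,297),sTR=(457,302),sBL=(360,365),sBR=(457,367),ball=(363,339)).items(): print("top",n,onplane(t,u*k,v*k,.152 if n=="ball" else .007))
E
```

```text
[[0.51226739 0.14399553]
 [0.53271036 0.13185541]
 [0.52233966 0.11594229]
 [0.50160989 0.12883418]] [0.51723183 0.13015685]
0.02409251251688723 0.018760386150215448 yaw x -0.5462629888809656 y 0.9758774262226897
lid [0.51738313 0.12914651 0.075     ] gate top [0.52831414 0.1207022  0.098     ]
sTL [ 0.56355111 -0.03192366  0.007     ]
sTR [ 0.55844202 -0.19231654  0.007     ]
sBL [ 0.4530495  -0.02965275  0.007     ]
ball [ 0.49387622 -0.03879145  0.152     ]
top sTL [ 0.56296725 -0.03252925  0.007     ]
top sTR [ 0.55562881 -0.19416328  0.007     ]
top sBL [ 0.44820741 -0.03025965  0.007     ]
top sBR [ 0.44551209 -0.19398567  0.007     ]
top ball [ 0.49088023 -0.03928483  0.152     ]
```

Cup at (0.517, 0.130) with yaw −0.57, stand yaw about −0.02, bar at y≈−0.107. I turn the jaws along the cup's x and descend.

Call:
{"api": "carry_out", "payload": {
  "dr": [
    [0,0,0.11],
    [0,0,0.22],
    [0,0,0.33],
    [0,0,0.44],
    [0,0,0.55],
    [0,0,0.66],
    [0,0,0.764],
    [0,0,0.764],
    [0,0,0.764],
    [0,0,0.764],
    [0,0,0.764],
    [0,0,0.764],
    [0,0,0.764],
    [0,0,0.764],
    [0,0,0.764]
  ],
  "translation": [
    [0.2,0.3,0],
    [0.2,0.3,0],
    [0.2,0.3,0],
    [0.2,0.3,0],
    [0.2,0.3,0],
    [0.2,0.3,-2],
    [0.2,0.3,-5],
    [0.2,0.3,-8],
    [0.2,0.3,-11],
    [0.2,0.3,-13],
    [0.2,0.3,-15],
    [0.2,0.3,-16],
    [0.2,0.3,-16.9],
    [0.2,0.3,-16.9],
    [0.2,0.3,-16.9]
  ],
  "grip": [1,1,1,1,1,1,1,1,1,1,1,1,1,1,1]
}}

```text
time: 3.78
position: [0.517, 0.1299, 0.1539]
tool_rot: [0.878, 0.479, 0.0, 0.0]
ft_force: [-0.2, 0.5, 1.1]
grip_width: 0.087
```

Call:
{"api": "carry_out", "payload": {
  "dr": [
    [0,0,0],
    [0,0,0],
    [0,0,0],
    [0,0,0],
    [0,0,0],
    [0,0,0],
    [0,0,0],
    [0,0,0],
    [0,0,0],
    [0,0,0]
  ],
  "translation": [
    [0,0,0],
    [0,0,0],
    [0,0,0],
    [0,0,0],
    [0,0,0],
    [0,0,0],
    [0,0,0],
    [0,0,0],
    [0,0,0],
    [0,0,0]
  ],
  "grip": [0.6,0.5,0.4,0.35,0.3,0.25,0.2,0.15,0.1,0.1],
  "newtons": 45
}}

```text
time: 4.62
position: [0.5166, 0.1305, 0.1535]
tool_rot: [0.877, 0.48, -0.0, -0.0]
ft_force: [-0.3, 0.2, 0.4]
grip_width: 0.0283
```

```bash
python3 - <<'E'
from h import *
import pickle
c=robot.camera("wrist"); pickle.dump(c,open("w2.pkl","wb")); cv2.imwrite("pics/w2.png",c["color"])
o=robot.get_obs(); print(o["time"],o["position"],o["tool_rot"],o["q"],o["ft_force"],o["moment"],o["grip_width"])
E
```

```text
4.6667 [0.51645514 0.13050657 0.15344568] [ 8.77392618e-01  4.79772993e-01 -2.18242168e-04 -1.46969792e-04] [3.75604260e-02 5.01290275e-01 1.73222854e+00 8.63885771e-05
 9.08595641e-01 6.07511650e-01] [-0.33701522  1.07356915 -1.90918454] [-0.06814933 -0.12843532  0.06186019] 0.025753321850038605
```

View pics/w2.png

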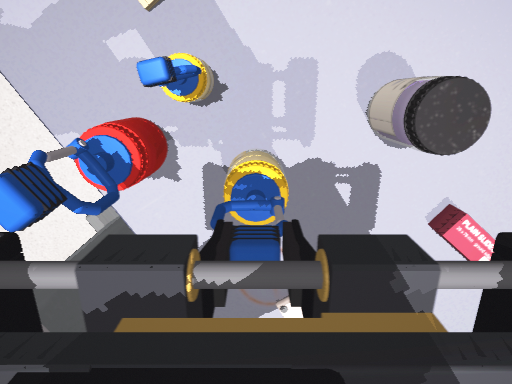

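Gripped at 25.8 mm, which matches the 26 mm width. The hook plane is in line with the jaws, with the spine on the left at (217,212) and the gate on the right at (279,208). Now I lift, swing round and go to the point ahead of the bar.

Call:
{"api": "carry_out", "payload": {
  "dr": [
    [0,0,0],
    [0,0,0],
    [0,0,0],
    [0,0,0.06],
    [0,0,0.14],
    [0,0,0.22],
    [0,0,0.3],
    [0,0,0.38],
    [0,0,0.46],
    [0,0,0.52],
    [0,0,0.55],
    [0,0,0.55],
    [0,0,0.55],
    [0,0,0.55],
    [0,0,0.55],
    [0,0,0.55],
    [0,0,0.55],
    [0,0,0.55],
    [0,0,0.55],
    [0,0,0.55]
  ],
  "translation": [
    [0,0,1],
    [0,0,2.5],
    [0,0,4],
    [-1,-1.5,4],
    [-2.2,-3.4,4],
    [-3.4,-5.4,4],
    [-4.6,-7.4,4],
    [-5.7,-9.4,4],
    [-6.8,-11.4,4],
    [-7.6,-13.4,4],
    [-8.2,-15.4,4],
    [-8.2,-17.4,4],
    [-8.2,-19.4,4],
    [-8.2,-21.2,4],
    [-8.2,-22.6,3.8],
    [-8.2,-23.4,3.5],
    [-8.2,-23.7,3.2],
    [-8.2,-23.7,3.2],
    [-8.2,-23.7,3.2],
    [-8.2,-23.7,3.2]
  ],
  "grip": [0.1,0.1,0.1,0.1,0.1,0.1,0.1,0.1,0.1,0.1,0.1,0.1,0.1,0.1,0.1,0.1,0.1,0.1,0.1,0.1],
  "newtons": 55
}}

```text
time: 6.33
position: [0.4343, -0.1056, 0.1855]
tool_rot: [0.714, 0.7, -0.0, -0.001]
ft_force: [0.2, -0.2, -1.9]
grip_width: 0.0259
```

```bash
python3 - <<'E'
from h import *
import pickle
c=robot.camera("side"); t=robot.camera("top"); w=robot.camera("wrist"); pickle.dump((c,t,w),open("c3.pkl","wb"))
a=cv2.resize(c["color"][120:280,160:300],(525,600),interpolation=cv2.INTER_CUBIC)
b=cv2.resize(w["color"],(800-525,206)); d=cv2.resize(t["color"][160:260,200:320],(275,230))
cv2.imwrite("pics/p3.png",np.hstack([a,np.vstack([b,d,np.zeros((164,275,3),np.uint8)])]))
o=robot.get_obs(); print(o["time"],o["position"],o["tool_rot"],o["q"],o["ft_force"],o["moment"],o["grip_width"])
E
```

```text
6.4833 [ 0.43461455 -0.10584091  0.18563986] [ 7.13757401e-01  7.00393010e-01  3.17191939e-05 -5.95586930e-05] [-4.89712588e-01  3.49422842e-01  1.90372382e+00  1.24065195e-04
  8.88540551e-01 -4.70890438e-01] [-0.63055306  0.69814072 -1.06618639] [ 0.0195848  -0.10441888 -0.01431368] 0.025598067555527744
```

View pics/p3.png

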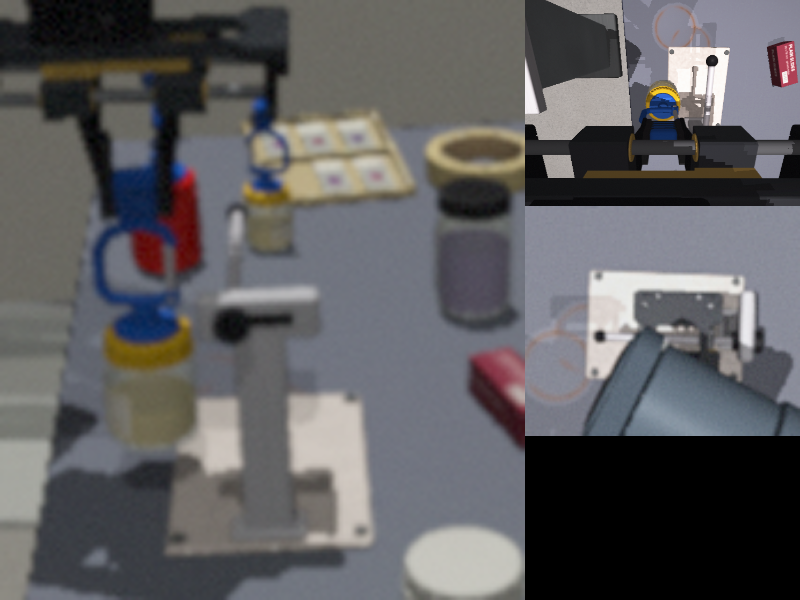

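The hook is held upright with the gate facing the bar (side crop: gate at (172,265), bar line from (235,210) to the head). Advancing to feel for contact.

Call:
{"api": "carry_out", "payload": {
  "dr": [
    [0,0,0],
    [0,0,0],
    [0,0,0],
    [0,0,0],
    [0,0,0],
    [0,0,0],
    [0,0,0],
    [0,0,0]
  ],
  "translation": [
    [0.4,0,0],
    [0.8,0,0],
    [1.2,0,0],
    [1.6,0,0],
    [2.0,0,0],
    [2.4,0,0],
    [2.4,0,0],
    [2.4,0,0]
  ],
  "grip": [0.1,0.1,0.1,0.1,0.1,0.1,0.1,0.1]
}}

```text
time: 7.15
position: [0.4589, -0.1065, 0.1855]
tool_rot: [0.714, 0.7, -0.0, -0.0]
ft_force: [-0.6, -0.3, -1.8]
grip_width: 0.0258
```

Call:
{"api": "carry_out", "payload": {
  "dr": [
    [0,0,0],
    [0,0,0],
    [0,0,0]
  ],
  "translation": [
    [0.2,0,0],
    [0.4,0,0],
    [0.4,0,0]
  ],
  "grip": [0.1,0.1,0.1]
}}

```text
time: 7.4
position: [0.4631, -0.1067, 0.1856]
tool_rot: [0.714, 0.7, 0.0, 0.0]
ft_force: [-0.4, 0.2, -2.0]
grip_width: 0.0258
```

Call:
{"api": "carry_out", "payload": {
  "dr": [
    [0,0,0],
    [0,0,0],
    [0,0,0]
  ],
  "translation": [
    [0.2,0,0],
    [0.4,0,0],
    [0.4,0,0]
  ],
  "grip": [0.1,0.1,0.1]
}}

```text
time: 7.65
position: [0.4671, -0.1067, 0.1856]
tool_rot: [0.714, 0.7, 0.0, 0.0]
ft_force: [-0.4, -0.6, -1.9]
grip_width: 0.0254
```

Call:
{"api": "carry_out", "payload": {
  "dr": [
    [0,0,0],
    [0,0,0],
    [0,0,0]
  ],
  "translation": [
    [0.2,0,0],
    [0.4,0,0],
    [0.4,0,0]
  ],
  "grip": [0.1,0.1,0.1]
}}

```text
time: 7.9
position: [0.4701, -0.1064, 0.1853]
tool_rot: [0.714, 0.7, -0.001, -0.001]
ft_force: [-1.7, -0.9, -1.5]
grip_width: 0.0257
```

Call:
{"api": "carry_out", "payload": {
  "dr": [
    [0,0,0],
    [0,0,0],
    [0,0,0]
  ],
  "translation": [
    [0.1,0,0],
    [0.2,0,0],
    [0.2,0,0]
  ],
  "grip": [0.1,0.1,0.1]
}}

```text
time: 8.15
position: [0.4722, -0.1064, 0.1853]
tool_rot: [0.714, 0.7, -0.0, -0.001]
ft_force: [-2.8, 0.1, -1.6]
grip_width: 0.0254
```

Call:
{"api": "carry_out", "payload": {
  "dr": [
    [0,0,0],
    [0,0,0],
    [0,0,0]
  ],
  "translation": [
    [0.2,0,0],
    [0.4,0,0],
    [0.4,0,0]
  ],
  "grip": [0.1,0.1,0.1]
}}

```text
time: 8.4
position: [0.4765, -0.1062, 0.1854]
tool_rot: [0.714, 0.7, -0.0, -0.001]
ft_force: [-2.8, 0.1, -2.5]
grip_width: 0.0255
```

Call:
{"api": "carry_out", "payload": {
  "dr": [
    [0,0,0],
    [0,0,0],
    [0,0,0]
  ],
  "translation": [
    [0.2,0,0],
    [0.4,0,0],
    [0.4,0,0]
  ],
  "grip": [0.1,0.1,0.1]
}}

```text
time: 8.65
position: [0.4807, -0.1062, 0.1852]
tool_rot: [0.714, 0.7, 0.0, -0.0]
ft_force: [-3.7, 0.8, -4.2]
grip_width: 0.0256
```

Contact was at TCP x≈0.4695, so the bar is at about 0.493. I expect the flick at TCP x≈0.504–0.507 and the spine at about 0.511.

Call:
{"api": "carry_out", "payload": {
  "dr": [
    [0,0,0],
    [0,0,0],
    [0,0,0],
    [0,0,0]
  ],
  "translation": [
    [0.3,0,0],
    [0.6,0,0],
    [0.9,0,0],
    [0.9,0,0]
  ],
  "grip": [0.1,0.1,0.1,0.1]
}}

```text
time: 8.98
position: [0.4909, -0.1065, 0.1854]
tool_rot: [0.714, 0.7, 0.001, 0.001]
ft_force: [-1.1, 0.4, -5.5]
grip_width: 0.0258
```

Call:
{"api": "carry_out", "payload": {
  "dr": [
    [0,0,0],
    [0,0,0],
    [0,0,0],
    [0,0,0]
  ],
  "translation": [
    [0.3,0,0],
    [0.6,0,0],
    [0.9,0,0],
    [0.9,0,0]
  ],
  "grip": [0.1,0.1,0.1,0.1]
}}

```text
time: 9.32
position: [0.5005, -0.1068, 0.1857]
tool_rot: [0.714, 0.7, 0.001, 0.001]
ft_force: [-0.4, 1.0, -6.3]
grip_width: 0.0255
```

Call:
{"api": "carry_out", "payload": {
  "dr": [
    [0,0,0],
    [0,0,0],
    [0,0,0]
  ],
  "translation": [
    [0.2,0,0],
    [0.4,0,0],
    [0.4,0,0]
  ],
  "grip": [0.1,0.1,0.1]
}}

```text
time: 9.57
position: [0.5047, -0.1071, 0.1859]
tool_rot: [0.714, 0.7, 0.001, 0.002]
ft_force: [1.4, 0.0, -6.7]
grip_width: 0.0257
```

Call:
{"api": "carry_out", "payload": {
  "dr": [
    [0,0,0],
    [0,0,0]
  ],
  "translation": [
    [0.2,0,0],
    [0.2,0,0]
  ],
  "grip": [0.1,0.1]
}}

```text
time: 9.73
position: [0.5066, -0.1073, 0.1864]
tool_rot: [0.714, 0.7, 0.001, 0.002]
ft_force: [0.3, -0.4, -1.5]
grip_width: 0.0256
```

The gate flicked shut: the down force dropped from 6.7 N to weight only. Now I pull back to the gate.

Call:
{"api": "carry_out", "payload": {
  "dr": [
    [0,0,0],
    [0,0,0],
    [0,0,0],
    [0,0,0],
    [0,0,0],
    [0,0,0]
  ],
  "translation": [
    [-0.4,0,0],
    [-0.8,0,0],
    [-1.2,0,0],
    [-1.6,0,0],
    [-1.8,0,0],
    [-1.8,0,0]
  ],
  "grip": [0.1,0.1,0.1,0.1,0.1,0.1]
}}

```text
time: 10.23
position: [0.4858, -0.1064, 0.1856]
tool_rot: [0.714, 0.7, -0.0, -0.0]
ft_force: [-0.2, -1.2, -1.0]
grip_width: 0.0258
```

Call:
{"api": "carry_out", "payload": {
  "dr": [
    [0,0,0],
    [0,0,0],
    [0,0,0],
    [0,0,0]
  ],
  "translation": [
    [-0.1,0,0],
    [-0.2,0,0],
    [-0.3,0,0],
    [-0.3,0,0]
  ],
  "grip": [0.1,0.1,0.1,0.1]
}}

```text
time: 10.57
position: [0.4835, -0.1065, 0.1855]
tool_rot: [0.714, 0.7, -0.0, -0.0]
ft_force: [-0.2, -0.0, -1.9]
grip_width: 0.0255
```

Call:
{"api": "carry_out", "payload": {
  "dr": [
    [0,0,0],
    [0,0,0],
    [0,0,0]
  ],
  "translation": [
    [-0.1,0,0],
    [-0.1,0,0],
    [-0.1,0,0]
  ],
  "grip": [0.1,0.1,0.1]
}}

```text
time: 10.82
position: [0.4826, -0.1065, 0.1855]
tool_rot: [0.714, 0.7, -0.0, -0.0]
ft_force: [0.2, -0.2, -1.6]
grip_width: 0.0258
```

Call:
{"api": "carry_out", "payload": {
  "dr": [
    [0,0,0],
    [0,0,0],
    [0,0,0]
  ],
  "translation": [
    [-0.1,0,0],
    [-0.1,0,0],
    [-0.1,0,0]
  ],
  "grip": [0.1,0.1,0.1]
}}

```text
time: 11.07
position: [0.4816, -0.1065, 0.1855]
tool_rot: [0.714, 0.7, -0.0, -0.0]
ft_force: [0.9, 0.0, -1.5]
grip_width: 0.0257
```

Call:
{"api": "carry_out", "payload": {
  "dr": [
    [0,0,0],
    [0,0,0],
    [0,0,0]
  ],
  "translation": [
    [-0.05,0,0],
    [-0.05,0,0],
    [-0.05,0,0]
  ],
  "grip": [0.1,0.1,0.1]
}}

```text
time: 11.32
position: [0.4811, -0.1065, 0.1855]
tool_rot: [0.714, 0.7, 0.0, -0.0]
ft_force: [-0.6, -0.2, -2.6]
grip_width: 0.0258
```

Call:
{"api": "carry_out", "payload": {
  "dr": [
    [0,0,0],
    [0,0,0],
    [0,0,0]
  ],
  "translation": [
    [-0.05,0,0],
    [-0.05,0,0],
    [-0.05,0,0]
  ],
  "grip": [0.1,0.1,0.1]
}}

```text
time: 11.57
position: [0.4808, -0.1066, 0.1856]
tool_rot: [0.714, 0.7, 0.0, 0.0]
ft_force: [0.1, -0.4, -1.9]
grip_width: 0.0257
```

Call:
{"api": "carry_out", "payload": {
  "dr": [
    [0,0,0],
    [0,0,0],
    [0,0,0]
  ],
  "translation": [
    [-0.05,0,0],
    [-0.05,0,0],
    [-0.05,0,0]
  ],
  "grip": [0.1,0.1,0.1]
}}

```text
time: 11.82
position: [0.4806, -0.1066, 0.1856]
tool_rot: [0.714, 0.7, 0.0, 0.0]
ft_force: [2.9, 0.1, -2.4]
grip_width: 0.0259
```

Call:
{"api": "carry_out", "payload": {
  "dr": [
    [0,0,0],
    [0,0,0],
    [0,0,0]
  ],
  "translation": [
    [-0.03,0,0],
    [-0.03,0,0],
    [-0.03,0,0]
  ],
  "grip": [0.1,0.1,0.1]
}}

```text
time: 12.07
position: [0.4805, -0.1066, 0.1857]
tool_rot: [0.714, 0.7, 0.0, 0.001]
ft_force: [2.9, 0.2, -3.8]
grip_width: 0.0259
```

Call:
{"api": "carry_out", "payload": {
  "dr": [
    [0,0,0],
    [0,0,0],
    [0,0,0]
  ],
  "translation": [
    [-0.03,0,0],
    [-0.03,0,0],
    [-0.03,0,0]
  ],
  "grip": [0.1,0.1,0.1]
}}

```text
time: 12.32
position: [0.4804, -0.1067, 0.1857]
tool_rot: [0.714, 0.7, 0.001, 0.001]
ft_force: [5.3, 1.3, -4.3]
grip_width: 0.0255
```

Call:
{"api": "carry_out", "payload": {
  "dr": [
    [0,0,0],
    [0,0,0],
    [0,0,0]
  ],
  "translation": [
    [-0.04,0,0],
    [-0.04,0,0],
    [-0.04,0,0]
  ],
  "grip": [0.1,0.1,0.1]
}}

```text
time: 12.57
position: [0.4803, -0.1067, 0.1857]
tool_rot: [0.714, 0.7, 0.001, 0.001]
ft_force: [5.7, 1.3, -5.0]
grip_width: 0.0258
```

```bash
python3 - <<'E'
from h import *
for i in range(4):
    robot.camera("side"); o=robot.get_obs(); print(o["time"],o["position"].round(4),o["ft_force"].round(1),o["moment"].round(2))
E
```

```text
12.6167 [ 0.4803 -0.1067  0.1857] [ 5.6  1.5 -4.6] [ 0.22 -1.24  0.02]
12.6667 [ 0.4802 -0.1067  0.1857] [ 4.8  0.1 -4.6] [ 0.22 -1.25  0.01]
12.7167 [ 0.4802 -0.1067  0.1857] [ 5.7  1.5 -5.4] [ 0.24 -1.27  0.03]
12.7667 [ 0.4802 -0.1067  0.1857] [ 5.7  1.  -4.8] [ 0.22 -1.26  0.04]
```

Call:
{"api": "carry_out", "payload": {
  "dr": [
    [0,0,0],
    [0,0,0],
    [0,0,0]
  ],
  "translation": [
    [-0.05,0,0],
    [-0.05,0,0],
    [-0.05,0,0]
  ],
  "grip": [0.1,0.1,0.1]
}}

```text
time: 13.02
position: [0.4802, -0.1067, 0.1857]
tool_rot: [0.714, 0.7, 0.001, 0.001]
ft_force: [6.2, 1.2, -6.2]
grip_width: 0.0258
```

```bash
python3 - <<'E'
from h import *
for i in range(6):
    robot.camera("side"); o=robot.get_obs(); print(o["time"],o["position"].round(4),o["ft_force"].round(1))
E
```

```text
13.0667 [ 0.4801 -0.1067  0.1857] [ 5.8  1.2 -5. ]
13.1167 [ 0.4801 -0.1067  0.1857] [ 7.3  0.9 -5.6]
13.1667 [ 0.4802 -0.1067  0.1857] [ 7.6  1.5 -5. ]
13.2167 [ 0.4802 -0.1067  0.1857] [ 6.8  1.4 -4.6]
13.2667 [ 0.4802 -0.1067  0.1857] [ 6.1  1.1 -5.8]
13.3167 [ 0.4801 -0.1067  0.1857] [ 6.4  2.2 -5.4]
```

Mean is about 6.6 N. A touch more, then hold.

Call:
{"api": "carry_out", "payload": {
  "dr": [
    [0,0,0],
    [0,0,0],
    [0,0,0],
    [0,0,0],
    [0,0,0],
    [0,0,0],
    [0,0,0],
    [0,0,0],
    [0,0,0]
  ],
  "translation": [
    [-0.02,0,0],
    [-0.02,0,0],
    [-0.02,0,0],
    [-0.02,0,0],
    [-0.02,0,0],
    [-0.02,0,0],
    [-0.02,0,0],
    [-0.02,0,0],
    [-0.02,0,0]
  ],
  "grip": [0.1,0.1,0.1,0.1,0.1,0.1,0.1,0.1,0.1]
}}

```text
time: 14.07
position: [0.4801, -0.1067, 0.1857]
tool_rot: [0.714, 0.7, 0.001, 0.001]
ft_force: [6.8, 0.5, -4.9]
grip_width: 0.0256
```

```bash
python3 - <<'E'
from h import *
for i in range(3):
    c=robot.camera("side"); o=robot.get_obs(); print(o["time"],o["position"].round(4),o["ft_force"].round(1))
cv2.imwrite("pics/p4.png",cv2.resize(c["color"][120:280,160:300],(525,600),interpolation=cv2.INTER_CUBIC))
E
```

```text
14.1167 [ 0.4801 -0.1067  0.1857] [ 6.3  1.1 -6. ]
14.1667 [ 0.4801 -0.1067  0.1857] [ 7.3  0.8 -5.6]
14.2167 [ 0.4801 -0.1067  0.1857] [ 6.8  1.8 -6.5]
```

View pics/p4.png

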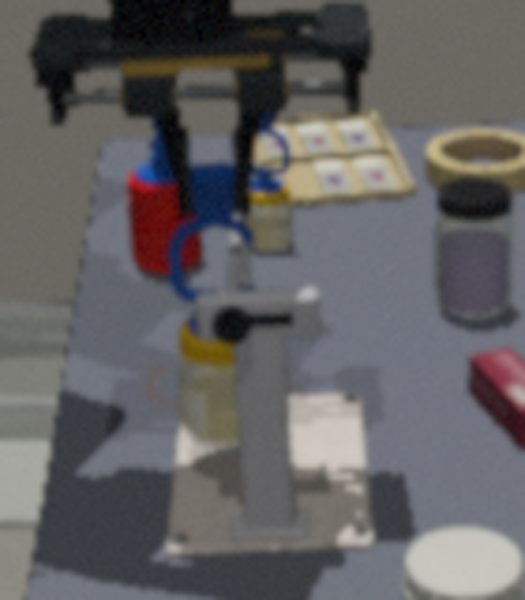

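The tug averaged about 6.8 N for over a second with no movement. The view shows the bar's ball end (235,240) inside the ring, and the gate held. Now I centre on the bar and lower.

Call:
{"api": "carry_out", "payload": {
  "dr": [
    [0,0,0],
    [0,0,0],
    [0,0,0],
    [0,0,0],
    [0,0,0],
    [0,0,0],
    [0,0,0],
    [0,0,0],
    [0,0,0],
    [0,0,0],
    [0,0,0],
    [0,0,0],
    [0,0,0]
  ],
  "translation": [
    [0.3,0,0],
    [0.6,0,0],
    [1.0,0,0],
    [1.35,0,0],
    [1.35,0,0],
    [1.35,0,-0.3],
    [1.35,0,-0.6],
    [1.35,0,-0.9],
    [1.35,0,-1.2],
    [1.35,0,-1.5],
    [1.35,0,-1.7],
    [1.35,0,-1.7],
    [1.35,0,-1.7]
  ],
  "grip": [0.1,0.1,0.1,0.1,0.1,0.1,0.1,0.1,0.1,0.1,0.1,0.1,0.1]
}}

```text
time: 15.3
position: [0.4919, -0.1065, 0.1684]
tool_rot: [0.714, 0.7, -0.0, -0.0]
ft_force: [-0.1, -0.7, -2.3]
grip_width: 0.0255
```

Call:
{"api": "carry_out", "payload": {
  "dr": [
    [0,0,0],
    [0,0,0],
    [0,0,0]
  ],
  "translation": [
    [0,0,-0.1],
    [0,0,-0.1],
    [0,0,-0.1]
  ],
  "grip": [0.1,0.1,0.1]
}}

```text
time: 15.55
position: [0.492, -0.1066, 0.1676]
tool_rot: [0.714, 0.7, 0.0, 0.0]
ft_force: [0.2, -0.7, -2.2]
grip_width: 0.0254
```

Call:
{"api": "carry_out", "payload": {
  "dr": [
    [0,0,0],
    [0,0,0],
    [0,0,0]
  ],
  "translation": [
    [0,0,-0.05],
    [0,0,-0.05],
    [0,0,-0.05]
  ],
  "grip": [0.1,0.1,0.1]
}}

```text
time: 15.8
position: [0.4919, -0.1065, 0.1671]
tool_rot: [0.714, 0.7, 0.0, 0.0]
ft_force: [-0.6, 0.4, -1.4]
grip_width: 0.0255
```

Call:
{"api": "carry_out", "payload": {
  "dr": [
    [0,0,0],
    [0,0,0],
    [0,0,0]
  ],
  "translation": [
    [0,0,-0.05],
    [0,0,-0.05],
    [0,0,-0.05]
  ],
  "grip": [0.1,0.1,0.1]
}}

```text
time: 16.05
position: [0.492, -0.1065, 0.1667]
tool_rot: [0.714, 0.7, 0.0, 0.0]
ft_force: [0.0, 1.0, 0.2]
grip_width: 0.0257
```

Call:
{"api": "carry_out", "payload": {
  "dr": [
    [0,0,0],
    [0,0,0],
    [0,0,0]
  ],
  "translation": [
    [0,0,-0.05],
    [0,0,-0.05],
    [0,0,-0.05]
  ],
  "grip": [0.1,0.1,0.1]
}}

```text
time: 16.3
position: [0.4921, -0.1066, 0.1665]
tool_rot: [0.714, 0.7, 0.0, 0.0]
ft_force: [-1.1, 0.8, 3.5]
grip_width: 0.0254
```

Call:
{"api": "carry_out", "payload": {
  "dr": [
    [0,0,0],
    [0,0,0],
    [0,0,0]
  ],
  "translation": [
    [0,0,-0.05],
    [0,0,-0.05],
    [0,0,-0.05]
  ],
  "grip": [0.1,0.1,0.1]
}}

```text
time: 16.55
position: [0.4922, -0.1066, 0.1663]
tool_rot: [0.714, 0.7, 0.0, 0.0]
ft_force: [-2.0, 0.3, 7.1]
grip_width: 0.0257
```

Seated. I relieve the excess push, then open.

Call:
{"api": "carry_out", "payload": {
  "dr": [
    [0,0,0],
    [0,0,0],
    [0,0,0],
    [0,0,0]
  ],
  "translation": [
    [0,0,0.1],
    [0,0,0.1],
    [0,0,0.1],
    [0,0,0.1]
  ],
  "grip": [0.1,0.1,0.1,0.1]
}}

```text
time: 16.88
position: [0.4921, -0.1066, 0.1666]
tool_rot: [0.714, 0.7, 0.0, 0.0]
ft_force: [-0.9, 0.9, 2.7]
grip_width: 0.0255
```

Call:
{"api": "carry_out", "payload": {
  "dr": [
    [0,0,0],
    [0,0,0],
    [0,0,0],
    [0,0,0],
    [0,0,0],
    [0,0,0],
    [0,0,0],
    [0,0,0],
    [0,0,0],
    [0,0,0]
  ],
  "translation": [
    [0,0,0],
    [0,0,0],
    [0,0,0],
    [0,0,0],
    [0,0,0],
    [0,0,0],
    [0,0,0],
    [0,0,0],
    [0,0,0],
    [0,0,0]
  ],
  "grip": [0.31,0.33,0.35,0.38,0.42,0.5,0.6,0.7,0.7,0.7]
}}

```text
time: 17.72
position: [0.4919, -0.1065, 0.1666]
tool_rot: [0.714, 0.7, 0.0, 0.0]
ft_force: [0.2, -0.1, -0.2]
grip_width: 0.0584
```

```bash
python3 - <<'E'
from h import *
c=robot.camera("side"); w=robot.camera("wrist")
a=cv2.resize(c["color"][120:270,160:290],(400,462),interpolation=cv2.INTER_CUBIC)
b=cv2.resize(w["color"],(400,300)); b=np.vstack([b,np.zeros((162,400,3),np.uint8)])
cv2.imwrite("pics/p5.png",np.hstack([a,b])); o=robot.get_obs(); print(o["time"],o["position"],o["ft_force"],o["grip_width"])
E
```

```text
17.8167 [ 0.49196849 -0.1065326   0.16656613] [ 1.00682306  0.37756123 -0.24137696] 0.05982496658752801
```

View pics/p5.png

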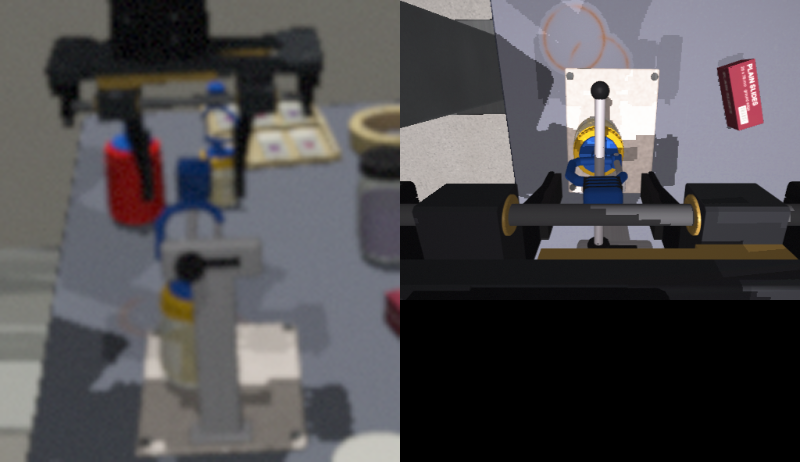

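The cup hangs freely between the open fingers: grip block at (602,192) in the wrist half, bar through the hook. The fingers are well clear on both sides, so I rise straight up.

Call:
{"api": "carry_out", "payload": {
  "dr": [
    [0,0,0],
    [0,0,0],
    [0,0,0],
    [0,0,0],
    [0,0,0],
    [0,0,0],
    [0,0,0],
    [0,0,0],
    [0,0,0],
    [0,0,0]
  ],
  "translation": [
    [0,0,0.5],
    [0,0,1.5],
    [0,0,3],
    [0,0,5],
    [0,0,7],
    [0,0,9],
    [0,0,11],
    [0,0,12],
    [0,0,12],
    [0,0,12]
  ],
  "grip": [0.8,0.8,0.8,0.8,0.8,0.8,0.8,0.8,0.8,0.8]
}}

```text
time: 18.65
position: [0.492, -0.1066, 0.2871]
tool_rot: [0.714, 0.7, 0.0, 0.001]
ft_force: [0.4, -0.2, -1.0]
grip_width: 0.0697
```

```bash
python3 - <<'E'
from h import *
c=robot.camera("side"); w=robot.camera("wrist")
a=cv2.resize(c["color"][120:270,160:290],(400,462),interpolation=cv2.INTER_CUBIC)
b=cv2.resize(w["color"],(400,300)); b=np.vstack([b,np.zeros((162,400,3),np.uint8)])
cv2.imwrite("pics/p6.png",np.hstack([a,b])); o=robot.get_obs(); print(o["time"],o["position"],o["ft_force"],o["grip_width"])
E
```

```text
18.75 [ 0.49121866 -0.10621823  0.28570116] [-0.37772297  0.58066737 -0.38219444] 0.06956663244901752
```

View pics/p6.png

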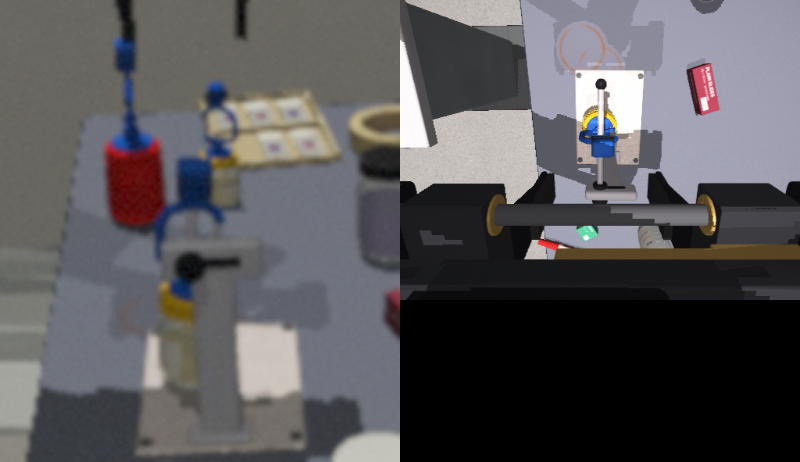

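The cup hangs still and upright on the bar (side half: grip at (194,180), ring round the bar). The gripper is well above it and nothing else has moved, so I hand in.

```bash
python3 -c "
from rig import robot
print(robot.hand_in())"
```

```text
the job is handed in; nothing more can be done
None
```

The larger yellow-lidded cup now hangs by its hook from the drip stand's bar. The gripper is open and clear above it, and I handed the job in at about 19 s.

- **Snapping on:** I felt the gate touch the bar at tool x ≈ 0.47. The gate flicked shut at about 0.507, where the downward force dropped from about 6.7 N to just the cup's weight.
- **Tug:** readings were 6.3–7.3 N, about 6.8 N on average, for over a second without movement. A downward force of about 3–4 N on the hook came with the pull.
- **Lowering:** I pressed slightly too far at first. The bar load peaked at about 9 N by my estimate, and I eased off before letting go. No reading I took put the bar above about 10 N, but I saw forces only at intervals, not continuously.
- **Last checks:** after release the tool force was about zero. The final views show the cup upright on the bar, with the neighbouring things in view where they stood. No check failed. The gate itself was too small to see clearly, so "shut" rests on the force drop and the tug.

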